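# Centre the wobbly lantern on its display plinth

## Task

The small camp lantern stands off-centre on its square plywood plinth: with light fingertip taps low on its base rim, push it until it stands upright in the middle of the plinth, to within about half a centimetre. It is top-heavy, so nudge it gently; never pinch it, lift it, tip it or knock it off, leave the carabiners, the headlamp and the first-aid box alone, and finish with the hand clear.

Things in the scene. Friction and masses are not known exactly. Their poses are not given: they have to be found in the camera images.
- lantern: Small loose camp lantern, 57 mm high, 0.16 kg, upright on the plinth. Origin: centre of underside, z up. From below: rubber foot 32 mm across, 6 mm high; charcoal base rim 56 mm across, 6 to 16 mm up (widest part, tap here); pale globe 36 mm across to 40 mm; cap 36 mm across to 50 mm; thin wire loop to 57 mm. A slow push of about 1 N on the rim slides it; pushed at globe or cap it tips over.
- plinth_top (a point): Centre of the top face of the plywood display plinth, a fixed square block 90 x 90 mm and 40 mm high that stands on the glass panel to the left or the right of the carabiners; z points up, x and y run parallel to its sides. The top lies 100 mm above the table.
- aid_box: White first-aid box with hinged flap, 102 mm (x) x 132 mm (y), 59 mm high, fixed on the glass on the other side of the carabiners from the plinth; origin at the centre of its underside. To be left alone.
- headlamp: Charcoal headlamp unit without strap, 48 mm (x) x 84 mm (y), 43 mm high, loose, on the far right part of the glass; origin at the centre of its underside. To be left alone.
- carabiner0: One of five loose carabiners of 88 mm (y) x 46 mm (x), 10 mm thick, lying flat on the glass in a row that runs away from the robot; origin at the centre of its underside. To be left alone. The glass panel's top lies 60 mm above the table.
- carabiner1: One of five loose carabiners of 88 mm (y) x 46 mm (x), 10 mm thick, lying flat on the glass in a row that runs away from the robot; origin at the centre of its underside. To be left alone. The glass panel's top lies 60 mm above the table.
- carabiner2: One of five loose carabiners of 88 mm (y) x 46 mm (x), 10 mm thick, lying flat on the glass in a row that runs away from the robot; origin at the centre of its underside. To be left alone. The glass panel's top lies 60 mm above the table.
- carabiner3: One of five loose carabiners of 88 mm (y) x 46 mm (x), 10 mm thick, lying flat on the glass in a row that runs away from the robot; origin at the centre of its underside. To be left alone. The glass panel's top lies 60 mm above the table.
- carabiner4: One of five loose carabiners of 88 mm (y) x 46 mm (x), 10 mm thick, lying flat on the glass in a row that runs away from the robot; origin at the centre of its underside. To be left alone. The glass panel's top lies 60 mm above the table.
Not all that is in view belongs to the job. Leave any orange look-alike of the lantern alone.

How it is judged:
By the outcome, as a careful person would: the job done as asked, in the order asked, and still so for the second after the job is handed in, with the robot touching nothing.
It also fails if it takes over 43 s, if anything falls off the work surface, if the arm or the gripper's body presses on something with over 40 N, if the wrist force passes 120 N, or if a joint passes its speed limit or range.

## Robot

A 6-joint arm with a two-finger parallel gripper is mounted at the origin on the work surface. World frame = base frame: x ahead of the robot, y to its left, z up, the work surface at z = 0. Lengths are in m, angles in degrees, forces in N, time in s.
With the tool pointing down it reaches from about 0.35 to 0.925 m from the base axis. Payload 6.4 kg.
Tool frame: the origin (TCP) lies between the finger pads; the fingertips stand ctrl.tcp_to_tips ahead of it and the grasp point (between the pads) is the TCP (ctrl.tcp_to_tips is the distance from the TCP to the fingertips, in m); z points along the fingers, y is the line along which they close (so a half turn about z gives the same grasp; the last joint's range is limited). The gripper opens to 85 mm and grips with 20 to 120 N. Pads are 22 mm wide; open, the fingers measure 114 mm over their backs; the gripper's body (76 mm by 85 mm) begins 54 mm behind the grasp point. The pads swing forward as they close: fully open they stand 13 mm farther back than shut.
Start: joints at [-9.975, 14.043, 89.255, -0, 76.702, -9.975], TCP at [0.65, 0, 0.25] pointing down, gripper open.
Joint ranges: [-179.41, 179.41], [-58.25, 129.5], [7.25, 145.43], [-54.29, 234.29], [11.92, 165.04], [-157.13, 157.13]. Speed limits (degrees/s): [147.25, 147.25, 180, 180, 180, 180].

## Interface

Orientations are given as [roll, pitch, yaw] about the fixed x, y, z axes, in that order (R = Rz(yaw) Ry(pitch) Rx(roll)).
In Python, from workcell import ctrl, optics gives the robot as it stands. The module is installed in compiled form; this text tells all that it offers.
- The arm moves only by the tool servo_tool, never from a script. Its argument "commands" is a list that holds one entry, the list of rows, each a list of 7 numbers: the turn, a rotation vector about the tool's x, y, z in degrees, then the shift along the tool's x, y, z in mm, then the finger opening in mm, from 0 to 85.4. In form: [[[rx, ry, rz, dx, dy, dz, jaw], ...]]. A call has exactly 8 rows; each row shifts and turns the commanded pose from where the row before left it, along the tool's axes as they then stand; what a row does not reach is not made up. A row lasts 1/10 s, in which the tool goes at most 50 mm and 8.59 degrees, less where a joint would pass 70% of its speed; a pose out of reach is approached as far as the arm can. A call with a gripper value outside its range is refused whole. The fingers move at their own pace and stop on an object; "squeeze" is the grip in N (left out, the last holds). Time passes only in rows, so rows that do not move let the fingers close, or fill a call up. It gives the time, the measured TCP pose, the force, the opening and the grip force at its end, in the units of the state.
- ctrl.observe(): the state, without advancing time (a new reading comes with each control period).
- optics.grab_frame(name): name is "scene" or "side" or "wrist"; returns a dict with "color" (400x640x3 uint8, blue, green, red), "z_map" (400x640 float32, m along the optical axis (not along the pixel's ray), 0 where there is no reading), "fovy" (degrees; the focal length in pixels is half the picture's height over the tangent of half this angle, whatever the lens; pixels are square), "cx", "cy" (the principal point, pixels), "camera_from_world" (4x4, takes a point from world to camera coordinates). Camera axes: x right, y down, z forward; pixel columns grow to the right and rows downward; lengths in m; the calibration is good to about 2 mm. A picture is of the moment at which its call begins.
- ctrl.job_done(): hands the job in; it is judged then, once.
Trained networks look in a picture, given as the dict that the camera call returned (one of the last four; its "shot" number tells which), for a name from the list of things; names that differ only in an ending like _2 or _b are one class to them, and where a whole thing is asked for, a point or a joint stands for the part that bears it (a point fixed in the world has none). Each returns a list of dicts, best first, with "conf" (0 to 1); they miss things now and then, are a little off and sometimes report something else, mostly with a low value. They report only what shows in the picture. A call takes as long as a camera call. They do not tell look-alikes from the thing itself.
- optics.look_for(picture, thing): "xyz" ([x, y, z] in m, in the coordinates of the camera as it stood for that picture, good to about 4 mm: the middle of the surface that is visible of it).
- optics.mark_of(picture, thing): "xyz" ([x, y, z] in m, in the coordinates of the camera as it stood for that picture, good to about 4 mm: a listed point, or the origin of a listed thing).
The state is a dict: "time_s": time; "qpos": joint angles; "joint_velocities": joint speeds; "effort": joint torques, N m; "eef_pos": TCP position; "tool_rot": TCP orientation; "ft_force": force on the tool from outside, world axes, zero at the start; "torque": the same for the moment, N m; "opening": finger opening in m; "finger_force": force on a finger pad.
Only numpy, scipy, OpenCV 4.12 (cv2) and the standard library are available. Lean on these libraries where they do the work, as an engineer would, in place of code of your own. Each camera call takes 0.05 s, during which the arm holds its last target. There are 200 camera calls.

## Working session

There is one attempt and no reset: what is moved stays moved. The work goes in short steps, Python scripts to look and compute and a tool call to move; the robot and the scene stay as the last step left them, time stands still between calls to the robot, and variables do not carry over. Pictures are saved under pics/ and viewed, at most 10 in all, crops included, and the job is handed in when it is done.

Besides the shell and the picture viewer there is one more tool, called after "Call:" as name([rows], argument=value, ...), one row to a line, values as JSON. servo_tool: Moves the arm, as the interface text tells. Its arguments: {"type":"object","properties":{"commands":{"type":"array"},"squeeze":{"type":"number"}},"required":["commands"]}

```bash
mkdir -p pics; cat > h.py <<'E'
import numpy as np, cv2
from workcell import ctrl, optics
def grab(n,save=None):
    p=optics.grab_frame(n)
    if save: cv2.imwrite(f'pics/{save}.png',p['color'])
    return p
def f(p): return p['color'].shape[0]/2/np.tan(np.radians(p['fovy'])/2)
def w(p,c): return (np.linalg.inv(p['camera_from_world'])@np.r_[c,1])[:3]
def cloud(p):
    z=p['z_map']; v,u=np.mgrid[:z.shape[0],:z.shape[1]]
    c=np.stack([(u-p['cx'])*z/f(p),(v-p['cy'])*z/f(p),z,np.ones_like(z)],-1)
    P=(c@np.linalg.inv(p['camera_from_world']).T)[...,:3]; P[z==0]=np.nan
    return P
def px(p,x):
    c=(p['camera_from_world']@np.r_[x,1])[:3]; return (c[:2]/c[2]*f(p)+[p['cx'],p['cy']]).round(1)
E
python3 - <<'E'
from h import *
s=ctrl.observe(); print(s['time_s'],s['tool_rot'],s['opening'],ctrl.tcp_to_tips)
for n in('scene','side'):
    p=grab(n,n+'0'); print(n,p['fovy'],w(p,[0,0,0]).round(3))
    for t in('lantern','plinth_top','aid_box','headlamp','carabiner0'):
        for d in optics.mark_of(p,t)[:5]: x=w(p,d['xyz']); print(t,round(d['conf'],2),x.round(3),px(p,x))
E
```

```text
0.0 [-1.79891230e+02 -2.05178171e-02  9.00012475e+01] 0.08537625691847642 0.019
scene 45.30873034153082 [ 1.14  -0.555  0.987]
lantern 0.92 [ 0.53  -0.193  0.098] [282.6 223.1]
lantern 0.77 [ 0.427 -0.481 -0.001] [160.5 278.2]
lantern 0.57 [ 0.334 -0.162  0.004] [253.6 194.4]
lantern 0.54 [ 0.328 -0.285  0.001] [213.  214.5]
plinth_top 0.65 [ 0.511 -0.194  0.098] [277.7 218.4]
aid_box 0.65 [0.486 0.196 0.063] [389.8 155.5]
headlamp 0.97 [ 0.692 -0.203  0.059] [320.6 281.5]
carabiner0 0.83 [0.545 0.001 0.06 ] [349.3 200.5]
carabiner0 0.82 [0.664 0.01  0.06 ] [382.9 228.2]
carabiner0 0.68 [0.726 0.011 0.06 ] [400.7 244.3]
carabiner0 0.56 [0.483 0.003 0.06 ] [334.9 186.1]
carabiner0 0.49 [0.609 0.01  0.06 ] [368.2 214.4]
side 48.52165284236759 [ 0.038 -0.75   0.671]
lantern 0.75 [ 0.33  -0.283 -0.001] [298.9 312. ]
lantern 0.73 [ 0.429 -0.478  0.001] [411.  355.9]
lantern 0.63 [ 0.532 -0.194  0.099] [352.  207.8]
lantern 0.61 [ 0.332 -0.16  -0.003] [265.9 274.8]
lantern 0.47 [0.486 0.198 0.063] [243.8 154.2]
plinth_top 0.75 [ 0.512 -0.186  0.103] [342.1 208.3]
aid_box 0.85 [0.485 0.199 0.063] [243.6 154.2]
headlamp 0.66 [ 0.697 -0.202  0.058] [408.  197.6]
carabiner0 0.63 [0.728 0.006 0.059] [359.5 156.1]
carabiner0 0.61 [0.605 0.015 0.056] [320.6 171.2]
carabiner0 0.57 [0.668 0.008 0.058] [341.5 163.3]
carabiner0 0.53 [ 0.545 -0.003  0.061] [305.3 180.7]
carabiner0 0.51 [0.48  0.006 0.059] [281.  188.7]
```

```bash
python3 - <<'E'
from h import *
for n in('scene','side'):
    p=grab(n); P=cloud(p)
    z=P[...,2]; near=(abs(P[...,0]-.515)<.08)&(abs(P[...,1]+.19)<.08)
    m=near&(abs(z-.1)<.004); q=P[m][:,:2].astype(np.float32); r=cv2.minAreaRect(q); print(n,m.sum(),r, P[m][:,2].mean())
    m=near&(z>.108)&(z<.17)
    for a,b in((.107,.116),(.12,.138),(.143,.1505),(.1475,.153)):
        k=near&(z>a)&(z<b); 
        if k.sum(): print(a,k.sum(),P[k].mean(0).round(4),P[k].min(0).round(4),P[k].max(0).round(4))
a=cv2.imread('pics/scene0.png')[120:340,130:450];b=cv2.imread('pics/side0.png')[110:330,200:520]
cv2.imwrite('pics/a.png',cv2.resize(np.hstack([a,b]),(800,275)))
E
```

```text
scene 637 ((0.5137944221496582, -0.19023773074150085), (0.08911532908678055, 0.09410205483436584), 57.649147033691406) 0.100301549059219
0.107 107 [ 0.5463 -0.1985  0.1136] [ 0.5085 -0.22    0.1072] [ 0.5619 -0.1652  0.116 ]
0.12 60 [ 0.5444 -0.1988  0.1288] [ 0.5333 -0.2106  0.1203] [ 0.5512 -0.1845  0.1378]
0.143 97 [ 0.5375 -0.1945  0.1485] [ 0.5173 -0.2107  0.144 ] [ 0.5529 -0.1759  0.1505]
0.1475 128 [ 0.5354 -0.1929  0.1503] [ 0.5173 -0.21    0.1476] [ 0.5529 -0.1759  0.1528]
side 864 ((0.5119598507881165, -0.1931377649307251), (0.09203150868415833, 0.09008939564228058), 58.34217834472656) 0.10018614029792536
0.107 147 [ 0.5232 -0.2042  0.1131] [ 0.5054 -0.2217  0.1071] [ 0.5593 -0.1644  0.116 ]
0.12 104 [ 0.5255 -0.202   0.1288] [ 0.5153 -0.2118  0.12  ] [ 0.5449 -0.1864  0.1376]
0.143 113 [ 0.5298 -0.1982  0.1485] [ 0.5148 -0.2117  0.1433] [ 0.55   -0.1771  0.1504]
0.1475 138 [ 0.5314 -0.1956  0.15  ] [ 0.5148 -0.2117  0.1475] [ 0.55   -0.1771  0.1526]
```

View pics/a.png

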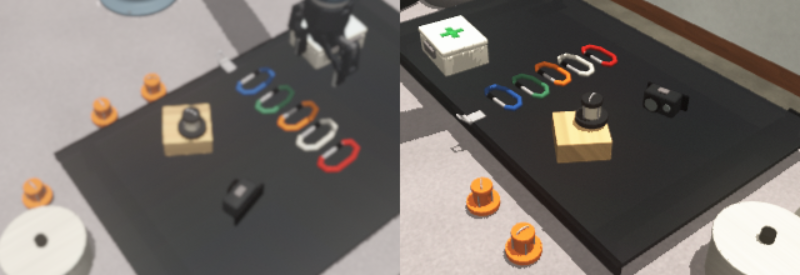

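Call:
servo_tool([
  [[0,0,0,-24,-6,0,30],[0,0,0,-24,-6,0,30],[0,0,0,-24,-6,0,30],[0,0,0,-24,-6,0,30],[0,0,0,-24,-6,0,30],[0,0,0,-25,-6,0,30],[0,0,0,-25,-7,0,30],[0,0,0,-25,-7,0,30]],
])

```text
time_s: 1.5
eef_pos: [0.5997, -0.196, 0.2504]
tool_rot: [180.0, 0.0, 90.0]
ft_force: [0.3, 0.6, -0.6]
opening: 0.0306
finger_force: 0.0
```

Call:
servo_tool([
  [[0,0,8,0,0,0,30],[0,0,8,0,0,0,30],[0,0,8,0,0,0,30],[0,0,8,0,0,0,30],[0,0,8,0,0,0,30],[0,0,8,0,0,0,30],[0,0,8,0,0,0,30],[0,0,8,0,0,0,30]],
])

```text
time_s: 2.3
eef_pos: [0.6, -0.195, 0.2503]
tool_rot: [180.0, -0.0, 25.7]
ft_force: [-0.4, -0.2, -0.2]
opening: 0.0301
finger_force: 0.0
```

Call:
servo_tool([
  [[0,0,8,0,0,0,30],[0,0,8,0,0,0,30],[0,0,8,0,0,0,30],[0,0,2,0,0,0,30],[0,0,0,0,0,15,30],[0,0,0,0,0,15,30],[0,0,0,0,0,15,30],[0,0,0,0,0,0,30]],
])

```text
time_s: 3.1
eef_pos: [0.5981, -0.194, 0.2009]
tool_rot: [-179.8, 0.4, 0.0]
ft_force: [0.1, -0.5, -0.9]
opening: 0.0302
finger_force: 0.0
```

```bash
python3 - <<'E'
from h import *
s=ctrl.observe(); e=s['eef_pos']; print(s['time_s'],e,s['tool_rot'],s['opening'],ctrl.tcp_to_tips,s['ft_force'])
for n in('side','scene','wrist'):
    p=grab(n,n+'1'); P=cloud(p)
    k=(abs(P[...,0]-e[0])<.03)&(abs(P[...,1]-e[1])<.06)&(P[...,2]>.13)&(P[...,2]<.25)
    if k.sum():print(n,'tip z',np.sort(P[k][:,2])[:8].round(4), P[k].min(0),P[k].max(0))
    z=P[...,2]; near=(abs(P[...,0]-.515)<.07)&(abs(P[...,1]+.19)<.07)
    m=near&(abs(z-.1)<.004); r=cv2.minAreaRect(P[m][:,:2].astype(np.float32)); print(n,m.sum(),r)
    k=near&(z>.1475)&(z<.153)
    if k.sum(): print(P[k].mean(0).round(4),P[k].min(0).round(4),P[k].max(0).round(4))
    for t in('lantern','plinth_top'):
        for d in optics.mark_of(p,t)[:1]: x=w(p,d['xyz']); print(t,round(d['conf'],2),x.round(4))
cv2.imwrite('pics/b.png',np.hstack([cv2.imread('pics/side1.png')[80:280,200:500],cv2.resize(cv2.imread('pics/wrist1.png'),(320,200))]))
E
```

```text
3.1 [ 0.59809978 -0.19402571  0.2008851 ] [-1.79806792e+02  3.57627026e-01  1.53965318e-02] 0.030157033963325874 0.019 [ 0.05003963 -0.47461029 -0.92321394]
side tip z [0.1806 0.1816 0.1824 0.1838 0.1839 0.184  0.1843 0.1844] [ 0.57978776 -0.24784562  0.18063953] [ 0.61178758 -0.13912127  0.24984092]
side 867 ((0.5120601058006287, -0.19335263967514038), (0.09219980239868164, 0.09077634662389755), 57.747589111328125)
[ 0.5314 -0.1954  0.1501] [ 0.5146 -0.211   0.1476] [ 0.5505 -0.1755  0.1525]
lantern 0.97 [ 0.3307 -0.2813 -0.0028]
plinth_top 0.83 [ 0.5121 -0.1873  0.1048]
scene tip z [0.1876 0.1877 0.1886 0.1896 0.1902 0.1907 0.1908 0.1909] [ 0.58767074 -0.24474366  0.187611  ] [ 0.61471137 -0.14356531  0.24989761]
scene 548 ((0.5152167081832886, -0.19106292724609375), (0.0892336368560791, 0.09367898106575012), 57.32948684692383)
[ 0.5315 -0.2007  0.1498] [ 0.52   -0.2106  0.1476] [ 0.5464 -0.182   0.1521]
lantern 0.89 [ 3.278e-01 -2.853e-01 -2.000e-04]
plinth_top 0.7 [ 0.5094 -0.1938  0.0976]
wrist tip z [0.187  0.1872 0.1873 0.1875 0.1878 0.1878 0.188  0.188 ] [ 0.587487   -0.24779094  0.18703638] [ 0.61493745 -0.14327599  0.24999641]
wrist 1583 ((0.5228555202484131, -0.20105433464050293), (0.07501659542322159, 0.09192235767841339), 77.7056655883789)
[ 0.5369 -0.1937  0.1496] [ 0.52   -0.2109  0.1475] [ 0.5525 -0.1759  0.1529]
lantern 0.78 [ 4.263e-01 -4.810e-01 -2.000e-04]
```

View pics/b.png

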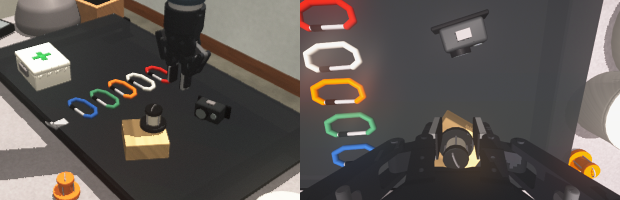

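Call:
servo_tool([
  [[0,0,0,0,0,15,30],[0,0,0,0,0,15,30],[0,0,0,0,0,15,30],[0,0,0,0,0,15,30],[0,0,0,0,0,10,30],[0,0,0,0,0,4,30],[0,0,0,0,0,0,30],[0,0,0,0,0,0,30]],
])

```text
time_s: 4.35
eef_pos: [0.6005, -0.1952, 0.1319]
tool_rot: [180.0, -0.1, -0.0]
ft_force: [0.1, -0.1, -0.9]
opening: 0.0297
finger_force: 0.0
```

Call:
servo_tool([
  [[0,0,0,-6,0,0,30],[0,0,0,-6,0,0,30],[0,0,0,-5,0,0,30],[0,0,0,-3,0,0,30],[0,0,0,-2,0,0,30],[0,0,0,-1,0,0,30],[0,0,0,-1,0,0,30],[0,0,0,0,0,0,30]],
])

```text
time_s: 5.15
eef_pos: [0.576, -0.195, 0.1313]
tool_rot: [-180.0, -0.0, -0.0]
ft_force: [0.6, 0.6, -0.2]
opening: 0.03
finger_force: 0.0
```

```bash
cat > m.py <<'E'
from h import *
import sys
s=ctrl.observe(); e=s['eef_pos']; print(s['time_s'],e,s['ft_force'])
for n in('side','scene'):
    p=grab(n,n+sys.argv[1]); P=cloud(p)
    z=P[...,2]; near=(abs(P[...,0]-.515)<.07)&(abs(P[...,1]+.19)<.07)&(P[...,0]<e[0]-.013)
    k=near&(z>.144)&(z<.153); print(n,P[k].min(0).round(4),P[k].max(0).round(4),'mid',((P[k].min(0)+P[k].max(0))/2).round(4))
cv2.imwrite(f'pics/c{sys.argv[1]}.png',cv2.resize(np.hstack([cv2.imread(f'pics/{n}{sys.argv[1]}.png')[y:y+140,x:x+200] for n,x,y in(('side',250,120),('scene',200,140))]),(800,280)))
E
python3 m.py 2
```

```text
5.15 [ 0.57599211 -0.1950052   0.13128986] [ 0.62067198  0.60197734 -0.16533951]
side [ 0.5149 -0.2152  0.1441] [ 0.5628 -0.1759  0.1529] mid [ 0.5388 -0.1956  0.1485]
scene [ 0.5356 -0.2095  0.1456] [ 0.5434 -0.2069  0.1499] mid [ 0.5395 -0.2082  0.1478]
```

View pics/c2.png

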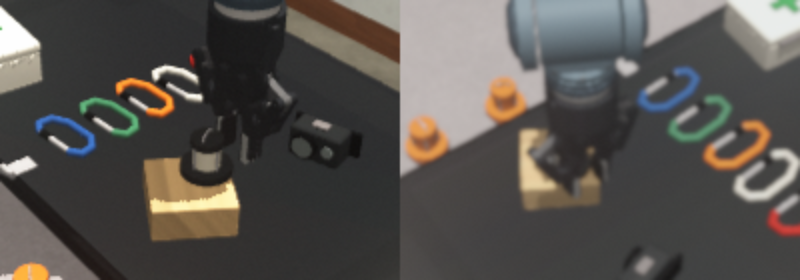

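Call:
servo_tool([
  [[0,0,0,0,0,3,30],[0,0,0,0,-1,2,30],[0,0,0,-2,0,0,30],[0,0,0,-2,0,0,30],[0,0,0,-1,0,0,30],[0,0,0,-1,0,0,30],[0,0,0,-1,0,0,30],[0,0,0,-1,0,0,30]],
])

```text
time_s: 6.05
eef_pos: [0.5681, -0.194, 0.1264]
tool_rot: [-180.0, -0.0, -0.0]
ft_force: [1.5, -0.2, -0.2]
opening: 0.0297
finger_force: 0.5
```

Call:
servo_tool([
  [[0,0,0,-1,0,0,30],[0,0,0,-1,0,0,30],[0,0,0,-1,-0.5,0,30],[0,0,0,-1,0,0,30],[0,0,0,-1,0,0,30],[0,0,0,-1,0,0,30],[0,0,0,-1,0,0,30],[0,0,0,0,0,0,30]],
])

```text
time_s: 6.85
eef_pos: [0.5609, -0.1935, 0.1263]
tool_rot: [180.0, 0.0, -0.0]
ft_force: [1.0, -0.1, 0.2]
opening: 0.0297
finger_force: 0.4
```

```bash
python3 m.py 3
```

```text
6.85 [ 0.56092127 -0.19353779  0.12634836] [ 0.99864916 -0.09056247  0.23451077]
side [ 0.5079 -0.2172  0.144 ] [ 0.5479 -0.1697  0.153 ] mid [ 0.5279 -0.1935  0.1485]
scene [ 0.5261 -0.2107  0.1458] [ 0.5319 -0.2083  0.1516] mid [ 0.529  -0.2095  0.1487]
```

View pics/c3.png

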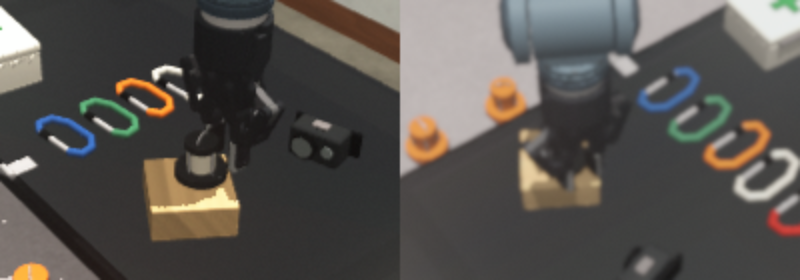

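Call:
servo_tool([
  [[0,0,0,-1,0,0,30],[0,0,0,-1,0,0,30],[0,0,0,-1,-0.5,0,30],[0,0,0,-1,0,0,30],[0,0,0,-1,0,0,30],[0,0,0,-1,-0.5,0,30],[0,0,0,-1,0,0,30],[0,0,0,-1,0,0,30]],
])

```text
time_s: 7.75
eef_pos: [0.5529, -0.1925, 0.1263]
tool_rot: [-180.0, -0.0, -0.0]
ft_force: [1.2, 0.4, 0.7]
opening: 0.0301
finger_force: 0.7
```

Call:
servo_tool([
  [[0,0,0,-1,0,0,30],[0,0,0,-1,-0.5,0,30],[0,0,0,-1,0,0,30],[0,0,0,-1,0,0,30],[0,0,0,-1,0,0,30],[0,0,0,0,0,0,30],[0,0,0,1,0,0,30],[0,0,0,3,0,0,30]],
])

```text
time_s: 8.55
eef_pos: [0.5516, -0.1918, 0.1259]
tool_rot: [-180.0, 0.1, -0.0]
ft_force: [0.4, 0.2, 0.1]
opening: 0.03
finger_force: 0.0
```

Call:
servo_tool([
  [[0,0,0,10,0,0,30],[0,0,0,15,0,0,30],[0,0,0,20,0,0,30],[0,0,0,0,0,-30,30],[0,0,0,0,0,-40,30],[0,0,0,20,20,-40,30],[0,0,0,40,0,-20,30],[0,0,0,40,0,0,30]],
])

```text
time_s: 9.35
eef_pos: [0.7003, -0.2133, 0.2623]
tool_rot: [179.8, -0.5, -0.1]
ft_force: [0.6, 0.1, 0.3]
opening: 0.0299
finger_force: 0.0
```

```bash
python3 m.py 4; python3 - <<'E'
from h import *
for n in('side','scene','wrist'):
    p=grab(n,n+'5'); P=cloud(p)
    z=P[...,2]; near=(abs(P[...,0]-.515)<.08)&(abs(P[...,1]+.19)<.08)
    m=near&(abs(z-.1)<.004)
    if m.sum()<50: continue
    r=cv2.minAreaRect(P[m][:,:2].astype(np.float32)); print(n,m.sum(),r)
    k=near&(z>.1475)&(z<.153)
    if k.sum(): print(k.sum(),((P[k].min(0)+P[k].max(0))/2).round(4))
    k=near&(z>.108)&(z<.118)
    if k.sum(): print('rim',k.sum(),P[k].min(0).round(4),P[k].max(0).round(4))
    for t in('lantern','plinth_top'):
        for d in optics.mark_of(p,t)[:4]:
            x=w(p,d['xyz'])
            if x[2]>.05: print(t,round(d['conf'],2),x.round(4))
E
```

```text
9.35 [ 0.70033521 -0.21332657  0.26226483] [0.57110864 0.11824233 0.30997374]
side [ 0.4943 -0.2102  0.1441] [ 0.5304 -0.1762  0.1528] mid [ 0.5124 -0.1932  0.1484]
scene [ 0.4959 -0.2089  0.1445] [ 0.5319 -0.1734  0.153 ] mid [ 0.5139 -0.1912  0.1488]
side 778 ((0.5126740336418152, -0.1918475329875946), (0.09510818868875504, 0.0900723859667778), 58.41718673706055)
140 [ 0.5113 -0.1929  0.1501]
rim 267 [ 0.4845 -0.2207  0.1081] [ 0.5392 -0.1651  0.118 ]
lantern 0.88 [ 0.5103 -0.1944  0.0986]
plinth_top 0.89 [ 0.5135 -0.1887  0.1065]
scene 601 ((0.5145071148872375, -0.19180727005004883), (0.08765484392642975, 0.0931277945637703), 56.93961715698242)
126 [ 0.5137 -0.1918  0.1503]
rim 171 [ 0.4872 -0.2188  0.108 ] [ 0.5412 -0.1647  0.118 ]
lantern 0.98 [ 0.5077 -0.189   0.0987]
plinth_top 0.79 [ 0.5114 -0.1937  0.095 ]
wrist 1298 ((0.5416049361228943, -0.19880518317222595), (0.07250872999429703, 0.03746863827109337), 58.52976989746094)
```

View pics/c4.png

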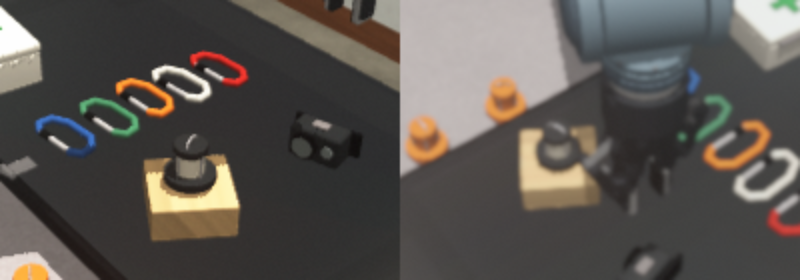

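```bash
python3 -c "
from workcell import ctrl
print(ctrl.job_done())"
```

```text
the job is handed in; nothing more can be done
None
```

The lantern stands upright within about 2 mm of the plinth's centre by two camera views. The push force read about 1–1.5 N, the hand is clear, nothing else was touched, and the job was handed in at about 10 s.

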